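# Cap a specimen pot in the spoked screw press

## Task

Stand the specimen pot with the raised orange lid in the blue ring of the press's loading slide, push the slide fully home under the ram by its black knob, then wind the four-spoke capstan clockwise, pushing one spoke after another, until the lid is right down on the pot and the screw comes up hard. Do not force the spokes once it has come up hard (25 N is too much), leave the press wound down, and do not disturb the other pots or the dropper bottle.

Things in the scene. Friction and masses are not known exactly. Their poses are not given: they have to be found in the camera images.
- pot_center (a point): Loose white specimen pot (130 to 250 g), orange lid raised 8 mm on its neck: body 44 mm diameter, 50 mm high; lid 47 mm diameter, 14 mm thick. This point is on its axis 36 mm above its underside (lid top at 72 mm raised, 64 mm home). Stands upright on the table near a look-alike with a green, shut lid. Grip it by the body, from above.
- lid (a joint): How far the orange lid has been pressed down on the pot, in m: 0 fully raised, 0.008 fully home on the shoulder. It takes about 30 N to push down and stays where it is left.
- nest (a point): Centre of the pot's seat on the loading slide: the flat floor inside the blue ring (inside diameter 49 mm, outside 62 mm, 12 mm high), 24 mm above the table; the pot's underside rests here. It moves with the slide. +y of this frame is the way the slide goes in, level; z is up.
- slide (a joint): Travel of the loading slide, in m: 0 fully out, 0.18 fully home at its stop, where the ring lies right under the ram. Slides with about 2 N plus 8 N per m/s.
- slide_knob (a point): Top centre of the upright black knob near the outer end of the slide (26 mm diameter, from 45 to 85 mm above the table), 150 mm behind the ring centre (towards -y of the slide's frame). Push it towards +y of the slide's frame to send the slide home.
- press_axis (a point): Fixed point of the press's bed on the ram axis, 24 mm above the table. The frame is the press's: +y points from the loading side to its column. The head with ram and capstan is clamped on the column at a height that differs by up to 4 mm either way, so the turn needed is not known beforehand.
- capstan_hub (a point): Centre of the steel hub (48 mm diameter, its top 20 mm above this point) on the vertical axis at the height of the spokes' centre line, about 200 mm above the table. Four level steel spokes, 12 mm thick, at 90 degrees to one another, end in balls of 24 mm diameter centred 98 mm from the axis; nothing stands above them. Head and column stay below 182 mm.
- red_ball (a point): Centre of the red ball at one spoke's end (the others are black); its direction from the hub gives the spokes' angle. A spoke pushed 75 mm from the axis takes about 5 N when free, 8 to 10 N while the lid goes down, then comes up hard. To seat the lid the ram must bear on it with over 70 N (12 N or more on the spoke): 15 to 20 N on the spoke is right, over 25 N damages it.
- ram_foot (a point): Centre of the underside of the ram's round rubber foot (36 mm diameter), under the head on the press axis; with the capstan at its upper stop it is about 118 mm above the table.
- ram: The ram: a steel screw of 18 mm diameter with the rubber foot; origin on its axis, 118 mm below the foot's underside. It only moves up and down.
- pot: The same pot with its lid; origin at the centre of its underside.
- capstan: The capstan with its hub, spokes and balls; origin on its vertical axis, 200 mm below the spokes' centre line, x axis towards the red ball. Clockwise from above lowers the ram, 8 mm per rad, and it stays where it is left. It starts 0 to 0.9 rad from its upper stop; the lid comes home about 3.2 to 4.4 rad from that stop.
- pot_b: Bystander: shut specimen pot with a green lid, 47 mm diameter, 64 mm high; origin at the centre of its underside.
- pot_c: Bystander: shut specimen pot with a white lid, 47 mm diameter, 64 mm high; origin at the centre of its underside.
- dropper: Bystander: white dropper bottle with a red cap, 44 mm diameter, 110 mm high; origin at the centre of its underside.
- lid_top (a point): Centre of the top of the orange lid.
Things that resemble listed ones, but are neither listed nor needed, are in the scene too. What is shaped like the pot but pink, purple or yellow is not meant.

How it is judged (in metres and radians):
On the way, in this order (a step that is already met when the one before it is completed fails the run):
1. the pot stands let go in the ring of the slide, its lid still raised (distance between pot and nest below 0.006 m and angle between pot's own z axis and vertical below 0.08 rad and value of joint lid below 0.004 m and contact force between the fingers and pot below 0.1 N), for 0.2 s.
2. the slide is fully home with the pot in its ring and the lid still raised (value of joint slide above 0.174 m and distance between pot and nest below 0.006 m and value of joint lid below 0.004 m), for 0.2 s.
3. the ram bears on the seated lid with over 70 N (contact force between ram and pot above 70 N and value of joint lid above 0.0065 m), for 0.05 s.
At the end, for the whole second after the job is handed in: The orange lid is pressed home on the pot (at least 6.5 of its 8 mm), the pot stands upright in the ring (within 6 mm), the slide is home (within 8 mm), the ram is still down on the lid (foot centre within 8 mm of the lid's centre), all at rest (value of joint lid above 0.0065 m and value of joint slide above 0.172 m and distance between pot and nest below 0.006 m and angle between pot's own z axis and vertical below 0.08 rad and distance between ram_foot and lid_top below 0.008 m and linear speed of pot below 0.02 m/s); the robot touches nothing.
It fails at once if the robot pushes the capstan with more than 25 N (contact force between any of the fingers, the arm and capstan above 25 N).
It fails at once if another pot or the dropper bottle is shifted by more than 30 mm or tipped over (distance of any of pot_b, pot_c, dropper from where it was at the start of the episode above 0.03 m or angle between any of pot_b, pot_c, dropper's own z axis and vertical above 0.5 rad).
It also fails if it takes over 72 s, if anything falls off the work surface, if the arm or the gripper's body presses on something with over 40 N, if the wrist force passes 120 N, or if a joint passes its speed limit or range.

## Robot

A 7-joint arm with a two-finger parallel gripper is mounted at the origin on the work surface. World frame = base frame: x ahead of the robot, y to its left, z up, the work surface at z = 0. Lengths are in m, angles in degrees, forces in N, time in s.
With the tool pointing down it reaches from about 0.425 to 0.875 m from the base axis. Payload 4.7 kg.
Tool frame: the origin (TCP) lies at the very end of the fingers, on their centre line; the grasp point (between the pads) lies 19 mm behind it (env.grasp_offset is the distance from the TCP to the grasp point, in m); z points along the fingers, y is the line along which they close (so a half turn about z gives the same grasp; the last joint's range is limited). The gripper opens to 87 mm and grips with 3 to 60 N. Pads are 19 mm wide; open, the fingers measure 117 mm over their backs; the gripper's body (75 mm by 190 mm) begins 51 mm behind the grasp point.
Start: joints at [-69.895, 18.392, -4.016, 83.108, 1.295, 78.541, -3.26], TCP at [0.215, 0.613, 0.223] pointing down, gripper open.
Joint ranges: [-163.93, 163.93], [-17.29, 119.83], [-79.2, 71.16], [3.27, 140.29], [-89.18, 269.18], [5.43, 117.66], [-154.24, 154.24]. Speed limits (degrees/s): [147.25, 147.25, 180, 180, 180, 180, 180].

## Interface

Orientations are given as [roll, pitch, yaw] about the fixed x, y, z axes, in that order (R = Rz(yaw) Ry(pitch) Rx(roll)).
In Python, from cell import env gives the robot as it stands. The module is installed in compiled form; this text tells all that it offers.
- The arm moves only by the tool drive_tool, never from a script. Its argument "moves" is one flat list of numbers, 5 for each row, row after row: the shift along the tool's x, y, z in units of 40 mm (1.0 is 40 mm), then the turn about the tool's z in units of 10 degrees (1.0 is 10 degrees), then the finger opening in mm, from 0 to 87. A call has 1 to 5 rows; each row is the pose to reach, as a shift and turn from the pose commanded when the call began, along the tool's axes at that moment; what a row does not reach only later rows make up. A row lasts 1/8 s, in which the tool goes at most 62.5 mm and 10.7 degrees, less where a joint would pass 70% of its speed; a pose out of reach is approached as far as the arm can. A call with a gripper value outside its range is refused whole. The fingers move at their own pace and stop on an object; "squeeze" is the grip in N (left out, the last holds). Time passes only in rows, so rows that repeat a pose let the fingers close. It gives the time, the measured TCP pose, the force, the opening and the grip force at its end, in the units of the state.
- env.get_obs(): the state, without advancing time (a new reading comes with each control period).
- env.read_camera(name): name is "scene" or "top" or "wrist"; returns (picture, depth): 480x640x3 uint8, red, green, blue; 480x640 float32, m along the optical axis (not along the pixel's ray), 0 where there is no reading.
- env.camera_model(name): a dict with "K" (3x3 intrinsics, pixels), "rvec" (rotation vector, rad) and "tvec" (3), from world to camera coordinates, as OpenCV has them; the wrist camera has in their place "tool_from_camera" (4x4, takes a point from camera to tool coordinates, whose origin is the TCP and whose axes are the flange's). Camera axes: x right, y down, z forward; pixel columns grow to the right and rows downward; lengths in m; the calibration is good to about 2 mm. The wrist camera is an equidistant fisheye: a pixel r from the principal point sees the ray r / f radians off the axis. A picture is of the moment at which its call begins: read the wrist's pose just before it. camera_model takes no time and is no camera call.
- env.sign_off(): hands the job in; it is judged then, once.
The state is a dict: "time_s": time; "qpos": joint angles; "joint_velocities": joint speeds; "effort": joint torques, N m; "tool_pos": TCP position; "tool_rot": TCP orientation; "force": force on the tool from outside, world axes, zero at the start; "wrist_torque": the same for the moment, N m; "grip_width": finger opening in m; "grasp_force": force on a finger pad.
Only numpy, scipy, OpenCV 4.12 (cv2) and the standard library are available. Lean on these libraries where they do the work, as an engineer would, in place of code of your own. Each camera call takes 0.05 s, during which the arm holds its last target. There are 200 camera calls.

## Working session

There is one attempt and no reset: what is moved stays moved. The work goes in short steps, Python scripts to look and compute and a tool call to move; the robot and the scene stay as the last step left them, time stands still between calls to the robot, and variables do not carry over. Pictures are saved under pics/ and viewed, at most 10 in all, crops included, and the job is handed in when it is done.

Besides the shell and the picture viewer there is one more tool, called after "Emit:" by a JSON object that holds its "op" and its "data". drive_tool: Moves the arm, as the interface text tells. Its arguments: {"type":"object","properties":{"moves":{"type":"array","items":{"type":"number"}},"squeeze":{"type":"number"}},"required":["moves"]}

```bash
mkdir -p pics; cat > h.py <<'E'
import numpy as np, cv2
from scipy.spatial.transform import Rotation as R
from cell import env
def cam(name):
    o=env.get_obs(); p,d=env.read_camera(name); return o,p,d
def cloud(name,d,m=None):
    c=env.camera_model(name);K=np.array(c["K"]);Rm=cv2.Rodrigues(np.array(c["rvec"],float))[0];t=np.array(c["tvec"]).ravel()
    v,u=np.mgrid[0:480,0:640]
    P=np.stack([(u-K[0,2])/K[0,0]*d,(v-K[1,2])/K[1,1]*d,d],-1)
    return (P-t)@Rm   # world
def ray(name,u,v,z):
    c=env.camera_model(name);K=np.array(c["K"]);Rm=cv2.Rodrigues(np.array(c["rvec"],float))[0];t=np.array(c["tvec"]).ravel()
    C=-Rm.T@t; dr=Rm.T@np.linalg.inv(K)@np.array([u,v,1.]); return C+dr*(z-C[2])/dr[2]
def save(n,p): cv2.imwrite("pics/"+n,p[:,:,::-1])
E
python3 - <<'E'
from h import *
o,p,d=cam("top");save("top.png",p);np.save("top_d.npy",d);np.save("top_p.npy",p)
_,p2,d2=cam("scene");save("scene.png",p2);np.save("sc_d.npy",d2);np.save("sc_p.npy",p2)
print(o["tool_pos"],o["tool_rot"],o["force"],env.camera_model("top"),env.camera_model("wrist"))
E
```

```text
[0.21468887 0.61293079 0.22143336] [-1.79889372e+02  6.67079438e-03  1.60703100e+02] [-0.70093703 -0.21747618  0.25747361] {'K': array([[619.9429657 ,   0.        , 317.87285074],
       [  0.        , 619.9429657 , 237.30605364],
       [  0.        ,   0.        ,   1.        ]]), 'rvec': array([ 2.14372473, -2.13450831,  0.15154379]), 'tvec': array([-0.06321165,  0.58243315,  1.22826177])} {'K': array([[371.64829954,   0.        , 312.67574714],
       [  0.        , 371.64829954, 244.74732562],
       [  0.        ,   0.        ,   1.        ]]), 'tool_from_camera': array([[-1.05540061e-03, -9.62924339e-01, -2.69769539e-01,
         7.20940367e-02],
       [ 9.99999398e-01, -1.09703457e-03,  3.56343947e-06,
        -8.94643529e-06],
       [-2.99377833e-04, -2.69769373e-01,  9.62924917e-01,
        -1.61757170e-01],
       [ 0.00000000e+00,  0.00000000e+00,  0.00000000e+00,
         1.00000000e+00]])}
```

View pics/top.png

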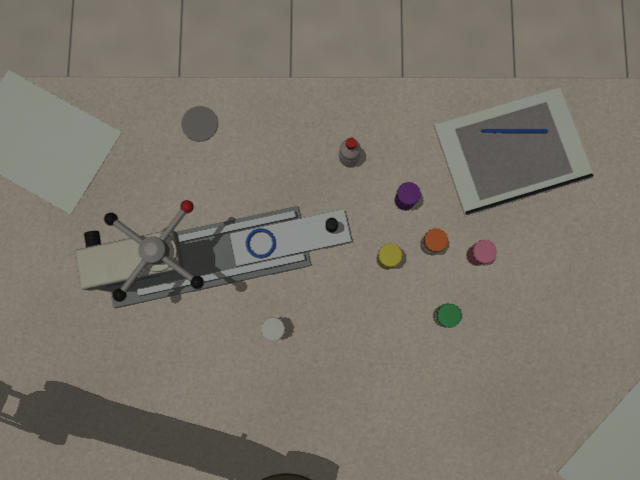

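View pics/scene.png

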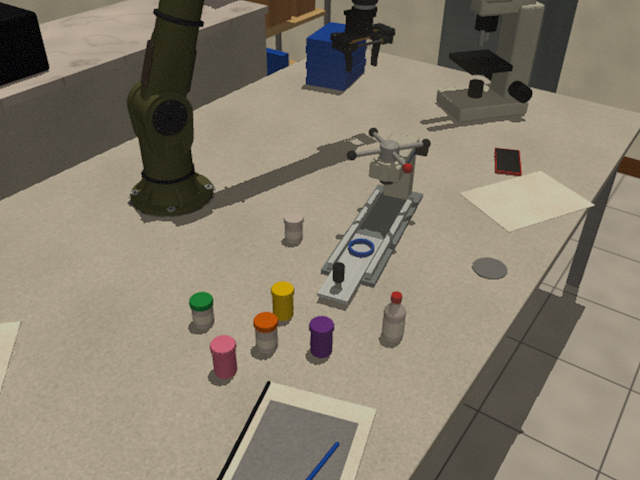

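The top view shows the orange lid at (436,240), blue ring (261,243), knob (332,226), hub (152,249), red ball (187,207), and black balls at (111,219), (120,295) and (197,282). The orange pot stands between the yellow, purple and pink look-alikes.

```bash
cat > m.py <<'E'
from h import *
p=np.load("top_p.npy");d=np.load("top_d.npy");W=cloud("top",d)
hsv=cv2.cvtColor(p,cv2.COLOR_RGB2HSV)
def blob(u,v,r,lo,hi):
    m=cv2.inRange(hsv,np.array(lo),np.array(hi)); k=np.zeros_like(m);cv2.circle(k,(u,v),r,255,-1);m&=k
    n,l,s,c=cv2.connectedComponentsWithStats(m);i=1+np.argmax(s[1:,4]);return l==i,c[i],s[i]
for n,u,v,r,lo,hi,z in [("orange",436,240,16,(3,120,80),(17,255,255),.072),("green",449,315,16,(45,80,40),(85,255,255),.064),
  ("yellow",390,255,16,(20,120,60),(32,255,255),.072),("purple",408,195,16,(125,80,30),(160,255,255),.072),("pink",484,252,16,(160,60,60),(180,255,255),.072),
  ("ring",261,243,22,(100,120,50),(125,255,255),.036),("knob",332,226,12,(0,0,0),(179,255,50),.085),
  ("red",187,207,12,(0,120,50),(179,255,255),.212),("b1",111,219,10,(0,0,0),(179,255,50),.212),("b2",120,295,10,(0,0,0),(179,255,50),.212),("b3",197,282,10,(0,0,0),(179,255,50),.212)]:
    m,c,s=blob(u,v,r,lo,hi); q=W[m&(d>0)]; zt=np.percentile(q[:,2],90); top=q[q[:,2]>zt-.006]
    (cc,rr)=cv2.minEnclosingCircle(np.argwhere(m)[:,::-1].astype(np.float32))
    print(n,s[2:],"circ",np.round(cc,1),round(rr,1),"ray",ray("top",*cc,z).round(4)[:2],"depthmed",np.median(top,0).round(4),zt.round(4))
for n,u,v in [("white",273,329),("dropcap",351,144),("hub",152,249)]:
    q=W[v-4:v+5,u-4:u+5].reshape(-1,3);print(n,np.median(q,0).round(4))
E
python3 m.py
```

```text
orange [ 23  24 425] circ [435.6 239.8] 11.9 ray [ 0.5742 -0.2965] depthmed [ 0.5743 -0.2961  0.0715] 0.0741
green [ 25  23 453] circ [448.3 315.1] 12.3 ray [ 0.425  -0.3195] depthmed [ 0.4252 -0.3199  0.0643] 0.067
yellow [ 25  26 481] circ [389. 256.] 13.0 ray [ 0.5412 -0.2029] depthmed [ 0.5435 -0.2043  0.0721] 0.0749
purple [ 26  28 511] circ [406.8 195.5] 13.9 ray [ 0.6646 -0.2406] depthmed [ 0.6697 -0.2433  0.0722] 0.0746
pink [ 29  25 541] circ [482.3 252.4] 14.3 ray [ 0.5492 -0.3888] depthmed [ 0.5519 -0.3925  0.072 ] 0.0747
ring [ 29  29 218] circ [260.4 242.6] 14.6 ray [0.5724 0.0578] depthmed [0.5735 0.0604 0.036 ] 0.0387
knob [ 12  15 139] circ [331.  224.9] 7.2 ray [ 0.6015 -0.0871] depthmed [ 0.6033 -0.0871  0.0852] 0.0879
red [ 12  13 119] circ [186.6 206. ] 6.2 ray [0.6131 0.1735] depthmed [0.6132 0.1745 0.214 ] 0.2167
b1 [ 12  12 110] circ [110.3 218.3] 6.1 ray [0.5902 0.3095] depthmed [0.5907 0.3113 0.213 ] 0.2154
b2 [ 14  17 155] circ [119. 293.] 8.1 ray [0.4569 0.2868] depthmed [0.4534 0.2888 0.2135] 0.2161
b3 [ 13  14 139] circ [197.  281.5] 7.2 ray [0.4777 0.1502] depthmed [0.4767 0.1515 0.2137] 0.2159
white [0.3961 0.0269 0.0636]
dropcap [ 0.7609 -0.1263  0.109 ]
hub [0.5334 0.2293 0.2238]
```

```bash
cat >> h.py <<'E'
def plan(x,y,z,yaw):
    o=env.get_obs();Rm=R.from_euler("xyz",o["tool_rot"],degrees=True).as_matrix()
    dl=Rm.T@(np.array([x,y,z])-o["tool_pos"]); dy=-((yaw-o["tool_rot"][2]+180)%360-180)
    print("from",o["tool_pos"].round(4),o["tool_rot"].round(1),"units",(dl/.04).round(3),"turn",round(dy/10,2),"rows>=",max(np.linalg.norm(dl)/.0625,abs(dy)/10.7).round(1))
E
python3 -c "
from h import *
plan(.45,.42,.32,120);plan(.574,-.296,.16,60)"
```

```text
from [0.2146 0.613  0.2216] [-179.9    0.   160.7] units [-7.148 -2.615 -2.455] turn 4.07 rows>= 5.1
from [0.2146 0.613  0.2216] [-179.9    0.   160.7] units [-15.988 -18.479   1.572] turn 10.07 rows>= 15.7
```

Emit:
{"op": "drive_tool", "data": {"moves": [-1.3, -0.4, -0.7, 0.8, 87, -2.7, -0.9, -1.2, 1.6, 87, -4.1, -1.4, -1.7, 2.4, 87, -5.4, -2.0, -2.1, 3.2, 87, -6.8, -2.5, -2.4, 4, 87]}}

```text
time_s: 0.72
tool_pos: [0.4395, 0.4278, 0.3192]
tool_rot: [180.0, -0.0, 120.5]
force: [1.4, 0.6, -0.4]
grip_width: 0.0868
grasp_force: 0.0
```

```bash
python3 -c "
from h import *
plan(.56,.1,.30,90);plan(.574,-.296,.16,60)"
```

```text
from [0.4395 0.4278 0.3192] [180.   -0.  120.5] units [-8.592 -1.559  0.477] turn 3.05 rows>= 5.6
from [0.4395 0.4278 0.3192] [180.   -0.  120.5] units [-17.304  -6.278   3.971] turn 6.05 rows>= 12.1
```

Emit:
{"op": "drive_tool", "data": {"moves": [-1.5, -0.3, 0, 0.6, 87, -3.0, -0.6, 0.1, 1.2, 87, -4.5, -0.9, 0.2, 1.8, 87, -6.0, -1.2, 0.3, 2.4, 87, -7.5, -1.5, 0.3, 3.0, 87]}}

```text
time_s: 1.35
tool_pos: [0.5401, 0.1386, 0.3059]
tool_rot: [-180.0, 0.0, 90.5]
force: [1.4, 0.7, 0.9]
grip_width: 0.087
grasp_force: 0.0
```

```bash
python3 -c "
from h import *
plan(.574,-.296,.16,60)"
```

```text
from [0.5401 0.1386 0.3059] [-180.     0.    90.5] units [-10.873   0.753   3.648] turn 3.05 rows>= 7.4
```

Emit:
{"op": "drive_tool", "data": {"moves": [-1.45, 0.1, 0.5, 0.6, 87, -2.9, 0.2, 1.0, 1.2, 87, -4.35, 0.4, 1.5, 1.8, 87, -5.8, 0.5, 2.0, 2.4, 87, -7.25, 0.6, 2.5, 3.05, 87]}}

```text
time_s: 1.98
tool_pos: [0.5674, -0.1506, 0.2057]
tool_rot: [-180.0, -0.0, 60.0]
force: [1.1, -0.1, -0.1]
grip_width: 0.0872
grasp_force: 0.0
```

```bash
python3 -c "
from h import *
plan(.574,-.296,.15,60)"
```

```text
from [ 0.5674 -0.1506  0.2057] [-180.   -0.   60.] units [-3.068  1.959  1.391] turn 0.0 rows>= 2.5
```

Emit:
{"op": "drive_tool", "data": {"moves": [-1.0, 0.65, 0.5, 0, 80, -2.0, 1.3, 0.9, 0, 80, -3.07, 1.96, 1.4, 0, 80, -3.07, 1.96, 1.4, 0, 80]}}

```text
time_s: 2.48
tool_pos: [0.5711, -0.2998, 0.1481]
tool_rot: [-179.8, 0.3, 59.7]
force: [-0.4, 0.5, -0.5]
grip_width: 0.0802
grasp_force: 0.0
```

```bash
cat >> h.py <<'E'
def wray(o,u,v,z):
    c=env.camera_model("wrist");K=np.array(c["K"]);T=np.array(c["tool_from_camera"])
    a,b=u-K[0,2],v-K[1,2];r=np.hypot(a,b);t=r/K[0,0];dr=np.array([np.sin(t)*a/r,np.sin(t)*b/r,np.cos(t)])
    Rt=R.from_euler("xyz",o["tool_rot"],degrees=True).as_matrix()
    C=o["tool_pos"]+Rt@T[:3,3];w=Rt@T[:3,:3]@dr
    return C+w*(z-C[2])/w[2]
E
python3 - <<'E'
from h import *
o,p,d=cam("wrist");save("w1.png",p)
h=cv2.cvtColor(p,cv2.COLOR_RGB2HSV);m=cv2.inRange(h,np.array((3,150,80)),np.array((17,255,255)))
n,l,s,c=cv2.connectedComponentsWithStats(m)
i=1+np.argmax(s[1:,4]);print(s[i],c[i])
# top edges of contour mapped on lid-top plane
q=np.array([wray(o,u,v,.072)[:2] for v,u in np.argwhere(l==i)]).astype(np.float32)
print(cv2.minEnclosingCircle(q),q.mean(0),o["tool_pos"])
E
```

```text
[ 282  210   71   70 3778] [317.41926945 245.24007411]Traceback (most recent call last):
  File "<stdin>", line 7, in <module>
  File "h.py", line 20, in wray
    c=env.camera_model("wrist");K=np.array(c["K"]);T=np.array(c["tool_from_camera"])
ValueError: time passes only in moves, steps and waits
```

View pics/w1.png

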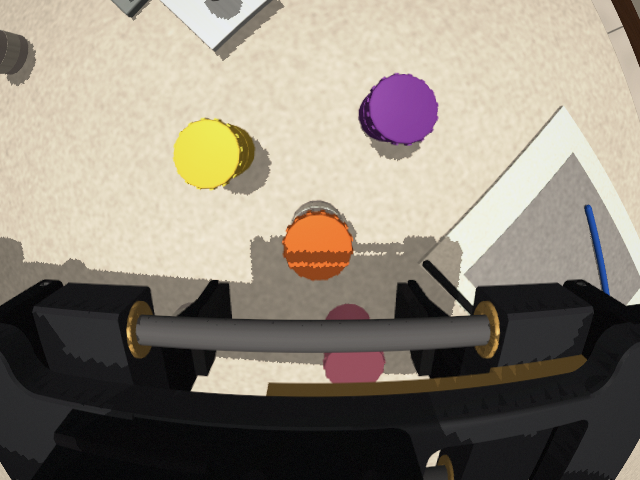

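The wrist view shows the orange lid at (317,245), centred between the fingers, with yellow and purple ahead and pink behind, clear of the finger paths.

```bash
sed -i 's/^    c=env.camera_model("wrist");K=/    c=WC;K=/' h.py; sed -i '4i WC=env.camera_model("wrist")' h.py
python3 - <<'E'
from h import *
p=cv2.imread("pics/w1.png")[:,:,::-1];o=env.get_obs()
h=cv2.cvtColor(np.ascontiguousarray(p),cv2.COLOR_RGB2HSV);m=cv2.inRange(h,np.array((3,120,60)),np.array((17,255,255)))
n,l,s,c=cv2.connectedComponentsWithStats(m)
i=1+np.argmax(s[1:,4])
q=np.array([wray(o,u,v,.072)[:2] for v,u in np.argwhere(l==i)]).astype(np.float32)
print(cv2.minEnclosingCircle(q),q.mean(0),o["tool_pos"])
x,y=cv2.minEnclosingCircle(q)[0]
plan(x,y,.017,60);plan(.574,-.296,.017,60)
E
```

```text
((0.5797716379165649, -0.29315534234046936), 0.024921730160713196) [ 0.58009917 -0.29320446] [ 0.57281126 -0.29671479  0.1490542 ]
from [ 0.5728 -0.2967  0.1491] [-1.799e+02  1.000e-01  5.990e+01] units [0.17  0.115 3.301] turn -0.01 rows>= 2.1
from [ 0.5728 -0.2967  0.1491] [-1.799e+02  1.000e-01  5.990e+01] units [0.036 0.025 3.301] turn -0.01 rows>= 2.1
```

Emit:
{"op": "drive_tool", "data": {"moves": [0.1, 0.05, 1.1, 0, 72, 0.1, 0.05, 2.2, 0, 70, 0.1, 0.05, 3.0, 0, 70, 0.1, 0.05, 3.3, 0, 70, 0.1, 0.05, 3.3, 0, 70], "squeeze": 20}}

```text
time_s: 3.15
tool_pos: [0.5788, -0.2909, 0.0186]
tool_rot: [-180.0, -0.0, 60.3]
force: [-0.6, 0.6, -0.5]
grip_width: 0.0702
grasp_force: 0.0
```

Emit:
{"op": "drive_tool", "data": {"moves": [0, 0, 0, 0, 30, 0, 0, 0, 0, 30, 0, 0, 0, 0, 30, 0, 0, 0, 0, 30, 0, 0, 0, 0, 30]}}

```text
time_s: 3.78
tool_pos: [0.579, -0.2923, 0.0194]
tool_rot: [179.9, -0.0, 60.2]
force: [-0.5, 0.2, 4.9]
grip_width: 0.0465
grasp_force: 20.0
```

Emit:
{"op": "drive_tool", "data": {"moves": [0, 0, -0.3, 0, 30, 0, 0, -1.0, 0, 30, 0, 0, -2.0, 0, 30, 0, 0, -3.0, 0, 30, 0, 0, -3.4, 0, 30]}}

```text
time_s: 4.4
tool_pos: [0.579, -0.2928, 0.157]
tool_rot: [179.8, -0.0, 60.2]
force: [0.9, -0.2, -1.6]
grip_width: 0.0463
grasp_force: 20.0
```

```bash
python3 - <<'E'
from h import *
o,p,d=cam("wrist");save("w2.png",p)
print(o["tool_pos"],o["force"],o["grip_width"],o["grasp_force"])
h=cv2.cvtColor(np.ascontiguousarray(p),cv2.COLOR_RGB2HSV);m=cv2.inRange(h,np.array((3,120,60)),np.array((17,255,255)))
n,l,s,c=cv2.connectedComponentsWithStats(m)
i=1+np.argmax(s[1:,4])
q=np.array([wray(o,u,v,o["tool_pos"][2]+.055)[:2] for v,u in np.argwhere(l==i)]).astype(np.float32)
(x,y),r=cv2.minEnclosingCircle(q);print(x,y,r,R.from_euler("xyz",o["tool_rot"],degrees=True).as_matrix().T@(np.array([x,y,0])-o["tool_pos"]))
plan(.573,.059,.16,12.2)
E
```

```text
[ 0.57904692 -0.29277391  0.15696615] [ 0.8866441  -0.17091828 -1.64819742] 0.0462780132074363 20.00050038099289
0.5794026255607605 -0.29481175541877747 0.02312646619975567 [-0.00167308  0.00083943  0.15696862]
from [ 0.5795 -0.2929  0.1579] [ 1.798e+02 -1.000e-01  6.020e+01] units [ 7.552 -4.513 -0.063] turn 4.8 rows>= 5.6
```

View pics/w2.png

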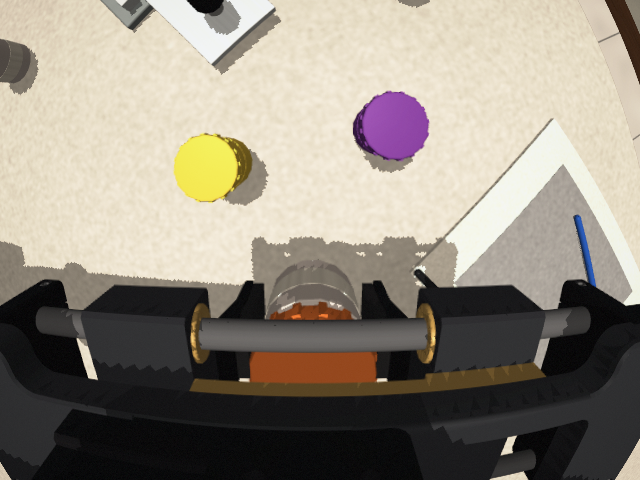

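The wrist view shows the pot held upright, its lid partly behind the gripper bar (front edge near (315,300)). I'll use depth to find its offset in the tool frame.

```bash
cat >> h.py <<'E'
def wcloud(d):
    K=np.array(WC["K"]);T=np.array(WC["tool_from_camera"]);v,u=np.mgrid[0:480,0:640]
    a,b=u-K[0,2],v-K[1,2];r=np.hypot(a,b)+1e-9;t=np.minimum(r/K[0,0],1.4);P=np.stack([np.tan(t)*a/r*d,np.tan(t)*b/r*d,d],-1)
    return P@T[:3,:3].T+T[:3,3]
E
python3 - <<'E'
from h import *
o,p,d=cam("wrist");np.save("w2d.npy",d);W=wcloud(d)
for v in range(250,320,6): print(v,(W[v,312]*1000).round(1),(W[v,290]*1000).round(1),p[v,312])
B=W[255:318,268:356].reshape(-1,3);B=B[np.isfinite(B).all(1)]
for z0 in np.arange(-.06,.02,.01):
    b=B[(B[:,2]>z0)&(B[:,2]<z0+.01)]
    if len(b)<30: continue
    A=np.c_[2*b[:,:2],np.ones(len(b))];s=np.linalg.lstsq(A,(b[:,:2]**2).sum(1),rcond=None)[0]
    print(round(z0,3),len(b),s[:2].round(4),np.sqrt(s[2]+s[0]**2+s[1]**2).round(4),b[:,0].max().round(4))
E
```

```text
250 [-20.7   1.  159.6] [-20.  -18.7 157.4] [144 135 121]
256 [-26.    1.  158.4] [-25.9 -18.9 158. ] [144 135 121]
262 [16.1  1.2 13.5] [-31.6 -19.  158. ] [127 117 107]
268 [16.2  1.2  4.3] [13.  -9.8 13.5] [140 131 117]
274 [16.   1.3 -3.4] [13.4 -9.2  3.5] [118 111  99]
280 [ 16.1   1.3 -11.2] [13.9 -8.6 -5.7] [118 111  99]
286 [ 15.6   1.3 -17.1] [ 14.2  -8.2 -13.5] [106  97  88]
292 [ 15.9   1.3 -24.3] [ 13.8  -7.9 -19.4] [106  96  88]
298 [ 15.1   1.3 -28.3] [ 13.1  -7.6 -23.9] [108  99  91]
304 [ 13.4   1.3 -30.3] [ 13.   -7.3 -29.4] [149 136 126]
310 [ 17.2   1.3 -43.5] [ 15.2  -6.7 -39.5] [127  62  26]
316 [ 18.2   1.3 -50.3] [ 15.8  -6.3 -45.5] [134  64  26]
-0.05 716 [-0.0015  0.0014] 0.0194 0.0188
-0.04 303 [0.0032 0.0012] 0.0139 0.0186
-0.03 944 [-0.0055  0.0015] 0.0211 0.0162
-0.02 788 [-0.0059  0.0014] 0.0218 0.0167
-0.01 610 [-0.0059  0.0014] 0.022 0.0166
0.0 457 [-0.006   0.0014] 0.0221 0.0166
0.01 392 [-0.006   0.0014] 0.0217 0.0162
```

```bash
python3 -c "
from h import *
plan(.515,.02,.14,30)"
```

```text
from [ 0.579  -0.2925  0.1559] [179.9  -0.   60.2] units [ 5.984 -5.272  0.39 ] turn 3.02 rows>= 5.1
```

Emit:
{"op": "drive_tool", "data": {"moves": [1.1, -1.0, 0, 0.6, 30, 2.2, -2.0, 0, 1.2, 30, 3.3, -3.0, 0.1, 1.8, 30, 4.4, -4.0, 0.2, 2.4, 30, 5.5, -4.9, 0.3, 3.0, 30]}}

```text
time_s: 5.12
tool_pos: [0.5154, -0.0016, 0.1404]
tool_rot: [-179.9, 0.2, 30.0]
force: [1.6, 0.5, -3.2]
grip_width: 0.0464
grasp_force: 20.0
```

Emit:
{"op": "drive_tool", "data": {"moves": [0.4, -0.4, 0.05, 0, 30, 0.4, -0.4, 0.05, 0, 30, 0.4, -0.4, 0.05, 0, 30]}}

```text
time_s: 5.5
tool_pos: [0.5232, 0.0158, 0.1399]
tool_rot: [179.9, 0.1, 30.1]
force: [-0.2, 0.8, -1.6]
grip_width: 0.0463
grasp_force: 20.0
```

```bash
python3 - <<'E'
from h import *
o,p,d=cam("wrist");save("w3.png",p);W=wcloud(d)
Rt=R.from_euler("xyz",o["tool_rot"],degrees=True).as_matrix()
h=cv2.cvtColor(p,cv2.COLOR_RGB2HSV);m=cv2.inRange(h,np.array((100,110,40)),np.array((125,255,255)))>0
P=W[m]; Z=(P@Rt.T)[:,2]+o["tool_pos"][2]; print(o["tool_pos"],o["tool_rot"],m.sum(),np.percentile(Z,[5,50,95]))
pix=np.argwhere(m); print(pix.min(0),pix.max(0))
b=P[np.abs(Z-np.percentile(Z,90))<.006]
(x,y),r=cv2.minEnclosingCircle(b[:,:2].astype(np.float32)); print("ring tool",x,y,r, "world",o["tool_pos"]+Rt@np.array([x,y,0]))
q=np.array([wray(o,u,v,.036) for v,u in pix]);(x,y),r=cv2.minEnclosingCircle(q[:,:2].astype(np.float32));print("ray world",x,y,r,"tool",Rt.T@(np.array([x,y,.036])-o["tool_pos"]))
B=W[255:300,260:365].reshape(-1,3);b=B[(B[:,2]>-.02)&(B[:,2]<.015)]
A=np.c_[2*b[:,:2],np.ones(len(b))];s=np.linalg.lstsq(A,(b[:,:2]**2).sum(1),rcond=None)[0];print("pot tool",s[:2],np.sqrt(s[2]+s[0]**2+s[1]**2),b[:,2].max())
E
```

```text
[0.52317218 0.01577829 0.13987294] [1.79937821e+02 1.12180272e-01 3.00814657e+01] 2128 [0.03245927 0.03526252 0.03649995]
[114 254] [198 338]
ring tool 0.06580428779125214 -0.010834206826984882 0.030713381245732307 world [0.57468296 0.05813634 0.13973234]
ray world 0.5745576024055481 0.057833004742860794 0.030353417620062828 tool [ 0.06574687 -0.01074714  0.10373281]
pot tool [-0.00914394  0.00083249] 0.025464158880950823 0.014987306473829287
```

View pics/w3.png

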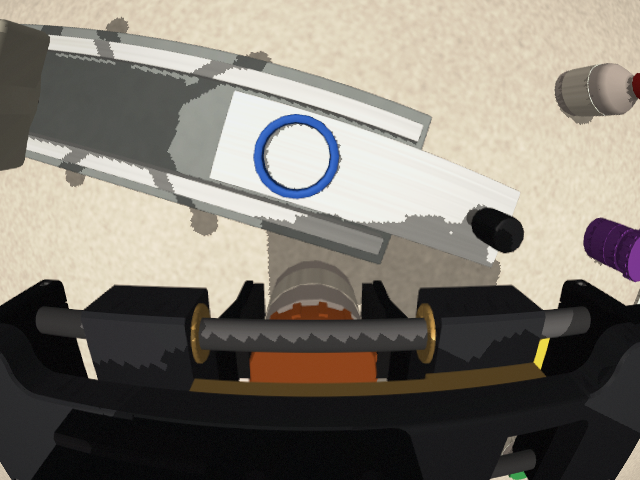

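The ring is at about (296,156) and the pot is in the grip below it, with the knob at the right at (498,230). I'll shift by the measured relative offset of (71.7, -12.2) mm.

Emit:
{"op": "drive_tool", "data": {"moves": [0.9, -0.15, 0.6, 0, 30, 1.8, -0.3, 1.2, 0, 30, 1.8, -0.3, 1.6, 0, 30, 1.8, -0.3, 1.8, 0, 30, 1.8, -0.3, 1.8, 0, 30]}}

```text
time_s: 6.18
tool_pos: [0.5789, 0.0628, 0.0684]
tool_rot: [-180.0, 0.1, 30.1]
force: [-0.7, 0.8, -2.9]
grip_width: 0.0465
grasp_force: 20.0
```

```bash
python3 - <<'E'
from h import *
o,p,d=cam("wrist");W=wcloud(d)
Rt=R.from_euler("xyz",o["tool_rot"],degrees=True).as_matrix()
print(o["tool_pos"],o["force"])
h=cv2.cvtColor(p,cv2.COLOR_RGB2HSV);m=cv2.inRange(h,np.array((100,110,40)),np.array((125,255,255)))>0
P=W[m]; Z=(P@Rt.T)[:,2]+o["tool_pos"][2]; print(m.sum(),np.percentile(Z,[5,50,95]))
b=P[np.abs(Z-.035)<.005]
A=np.c_[2*b[:,:2],np.ones(len(b))];s=np.linalg.lstsq(A,(b[:,:2]**2).sum(1),rcond=None)[0];print("ring",s[:2],np.sqrt(s[2]+s[0]**2+s[1]**2),b[:,0].max(),b[:,1].min(),b[:,1].max())
B=W[255:300,275:350].reshape(-1,3);b=B[(B[:,2]>-.02)&(B[:,2]<.012)&(B[:,0]<.02)]
A=np.c_[2*b[:,:2],np.ones(len(b))];s=np.linalg.lstsq(A,(b[:,:2]**2).sum(1),rcond=None)[0];print("pot tool",s[:2],np.sqrt(s[2]+s[0]**2+s[1]**2),b[:,0].max())
cv2.imwrite("pics/w4.png",p[180:400,200:430,::-1])
E
```

```text
[0.57889337 0.06275016 0.06835287] [-0.70475301  0.82663579 -2.92431929]
2079 [0.02922461 0.0352667  0.03650951]
ring [-0.00412752  0.0017231 ] 0.026767402170993482 0.024921780583333414 -0.027627464683315076 0.0314273847117002
pot tool [-0.0054521   0.00108357] 0.02157636088978982 0.016931600539429166
```

View pics/w4.png

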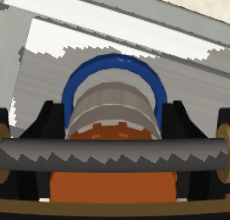

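The crop shows the pot centred over the ring: ring centre at (-6, 1.9) mm in the tool frame, pot at (-5.7, 1.2). I'll lower it.

Emit:
{"op": "drive_tool", "data": {"moves": [0, 0.01, 0.2, 0, 30, 0, 0.01, 0.35, 0, 30, 0, 0.01, 0.5, 0, 30, 0, 0.01, 0.58, 0, 30, 0, 0.01, 0.58, 0, 30]}}

```text
time_s: 6.85
tool_pos: [0.5796, 0.0644, 0.045]
tool_rot: [-180.0, 0.0, 30.2]
force: [-0.3, -1.3, -2.7]
grip_width: 0.0464
grasp_force: 20.0
```

Emit:
{"op": "drive_tool", "data": {"moves": [0, 0, 0.03, 0, 30, 0, 0, 0.06, 0, 30, 0, 0, 0.06, 0, 30]}}

```text
time_s: 7.22
tool_pos: [0.5801, 0.0644, 0.0436]
tool_rot: [-180.0, -0.0, 30.2]
force: [-1.5, 0.5, 4.0]
grip_width: 0.0463
grasp_force: 20.0
```

Emit:
{"op": "drive_tool", "data": {"moves": [0, 0, 0, 0, 55, 0, 0, 0, 0, 65, 0, 0, 0, 0, 70, 0, 0, 0, 0, 70, 0, 0, 0, 0, 70]}}

```text
time_s: 7.85
tool_pos: [0.5798, 0.0644, 0.0429]
tool_rot: [180.0, -0.0, 30.2]
force: [-0.4, 0.5, 0.2]
grip_width: 0.0698
grasp_force: 0.0
```

Emit:
{"op": "drive_tool", "data": {"moves": [0, 0, -0.4, 0, 70, 0, 0, -1.2, 0, 70, 0, 0, -2.2, 0, 70, 0, 0, -2.6, 0, 70, 0, 0, -2.6, 0, 70]}}

```text
time_s: 8.48
tool_pos: [0.5806, 0.0645, 0.1484]
tool_rot: [180.0, -0.2, 30.2]
force: [-0.1, -0.2, 0.1]
grip_width: 0.0702
grasp_force: 0.0
```

```bash
python3 - <<'E'
from h import *
o,p,d=cam("wrist");W=wcloud(d)
Rt=R.from_euler("xyz",o["tool_rot"],degrees=True).as_matrix()
h=cv2.cvtColor(p,cv2.COLOR_RGB2HSV)
for n,lo,hi,z in[("ring",(100,110,40),(125,255,255),.036),("lid",(3,150,80),(17,255,255),.096)]:
    m=cv2.inRange(h,np.array(lo),np.array(hi))>0;P=W[m]@Rt.T+o["tool_pos"];P=P[abs(P[:,2]-z)<.006]
    (x,y),r=cv2.minEnclosingCircle(P[:,:2].astype(np.float32));print(n,len(P),np.median(P[:,2]),np.percentile(P[:,2],95),x,y,r)
plan(.609,-.120,.19,12); print(o["force"])
E
```

```text
ring 988 0.03526262285293498 0.03648680862669202 0.5757145285606384 0.05852004885673523 0.030505210161209106
lid 4159 0.09469735511458127 0.09576909708405777 0.6648985147476196 -0.018991708755493164 0.14386644959449768
from [0.5796 0.0645 0.1469] [-180.    -0.    30.2] units [-1.686  4.355 -1.08 ] turn 1.82 rows>= 3.1
[-0.10645626 -0.23348871  0.13095843]
```

Emit:
{"op": "drive_tool", "data": {"moves": [-0.4, 1.2, -0.3, 0.4, 40, -0.9, 2.4, -0.7, 0.9, 20, -1.3, 3.6, -0.75, 1.4, 0, -1.72, 4.65, -0.75, 1.8, 0, -1.72, 4.65, -0.75, 1.8, 0]}}

```text
time_s: 9.15
tool_pos: [0.612, -0.1367, 0.1752]
tool_rot: [179.9, 0.2, 11.7]
force: [0.2, 0.4, 0.2]
grip_width: 0.0283
grasp_force: 0.0
```

```bash
python3 - <<'E'
from h import *
plan(.6135,-.131,.055,12.2)
o,p,d=cam("wrist");W=wcloud(d);save("w5.png",p)
Rt=R.from_euler("xyz",o["tool_rot"],degrees=True).as_matrix()
P=W@Rt.T+o["tool_pos"]
h=cv2.cvtColor(p,cv2.COLOR_RGB2HSV)
m=(abs(P[...,2]-.083)<.006)&(abs(P[...,0]-.604)<.04)&(abs(P[...,1]+.087)<.04)
print(m.sum(),P[m].min(0),P[m].max(0),np.median(P[m],0))
E
```

```text
from [ 0.612  -0.1367  0.1752] [179.9   0.2  11.7] units [ 0.076 -0.14   3.005] turn -0.05 rows>= 1.9
987 [ 0.59505133 -0.10119767  0.07708633] [ 0.62017251 -0.07604087  0.08665409] [ 0.60859873 -0.08901358  0.08424916]
```

View pics/w5.png

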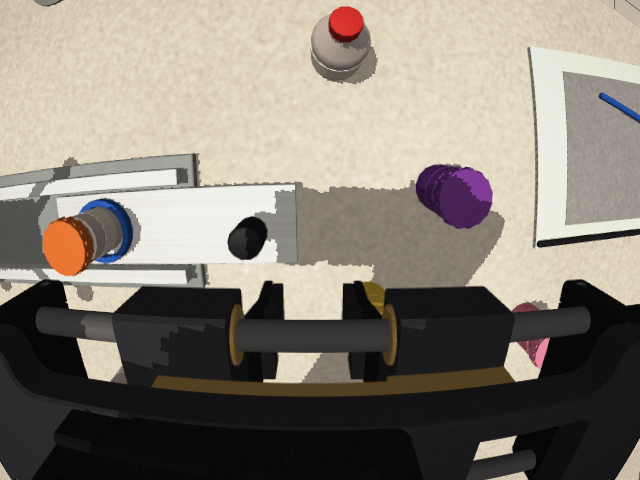

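The knob top is at about (248,237), the pot stands in the ring at the left (lid at (65,245)), and the fingers are behind the knob. I'll lower, then push.

Emit:
{"op": "drive_tool", "data": {"moves": [0.1, 0, 1.0, 0, 0, 0.1, 0, 2.0, 0, 0, 0.1, 0, 3.0, 0, 0, 0.1, 0, 3.0, 0, 0, 0.1, 0, 3.0, 0, 0]}}

```text
time_s: 9.82
tool_pos: [0.6185, -0.1294, 0.0578]
tool_rot: [180.0, -0.1, 12.3]
force: [0.9, -0.3, 0.8]
grip_width: 0.0002
grasp_force: 0.0
```

Emit:
{"op": "drive_tool", "data": {"moves": [0, -0.3, 0, 0, 0, 0, -0.6, 0, 0, 0, 0, -0.9, 0, 0, 0, 0, -1.2, 0, 0, 0, 0, -1.5, 0, 0, 0]}}

```text
time_s: 10.45
tool_pos: [0.6056, -0.0709, 0.0577]
tool_rot: [180.0, -0.1, 12.2]
force: [1.4, -2.1, 2.6]
grip_width: 0.0003
grasp_force: 1.7
```

Emit:
{"op": "drive_tool", "data": {"moves": [0, -0.4, 0, 0, 0, 0, -0.8, 0, 0, 0, 0, -1.2, 0, 0, 0, 0, -1.6, 0, 0, 0, 0, -2.0, 0, 0, 0]}}

```text
time_s: 11.08
tool_pos: [0.5878, 0.0077, 0.0569]
tool_rot: [-180.0, 0.0, 12.2]
force: [1.0, -3.0, 3.2]
grip_width: 0.0004
grasp_force: 1.9
```

Emit:
{"op": "drive_tool", "data": {"moves": [0, -0.3, 0, 0, 0, 0, -0.55, 0, 0, 0, 0, -0.75, 0, 0, 0, 0, -0.9, 0, 0, 0, 0, -1.0, 0, 0, 0]}}

```text
time_s: 11.7
tool_pos: [0.5794, 0.046, 0.0567]
tool_rot: [-180.0, 0.0, 12.2]
force: [0.8, -2.2, 2.1]
grip_width: 0.0006
grasp_force: 1.3
```

Emit:
{"op": "drive_tool", "data": {"moves": [0, -0.1, 0, 0, 0, 0, -0.15, 0, 0, 0, 0, -0.2, 0, 0, 0, 0, -0.2, 0, 0, 0]}}

```text
time_s: 12.2
tool_pos: [0.5777, 0.0538, 0.0568]
tool_rot: [-180.0, 0.0, 12.2]
force: [-0.6, -1.2, 0.9]
grip_width: 0.0004
grasp_force: 0.7
```

Emit:
{"op": "drive_tool", "data": {"moves": [0, -0.07, 0, 0, 0, 0, -0.14, 0, 0, 0, 0, -0.2, 0, 0, 0, 0, -0.2, 0, 0, 0]}}

```text
time_s: 12.7
tool_pos: [0.5762, 0.0621, 0.0568]
tool_rot: [-180.0, 0.0, 12.2]
force: [-1.1, -0.8, 0.4]
grip_width: 0.0002
grasp_force: 0.5
```

Emit:
{"op": "drive_tool", "data": {"moves": [0, -0.04, 0, 0, 0, 0, -0.08, 0, 0, 0, 0, -0.1, 0, 0, 0]}}

```text
time_s: 13.08
tool_pos: [0.5758, 0.0636, 0.0569]
tool_rot: [179.9, -0.0, 12.2]
force: [-0.2, -6.3, -0.4]
grip_width: 0.0003
grasp_force: 2.9
```

Emit:
{"op": "drive_tool", "data": {"moves": [0, -0.05, 0, 0, 0, 0, -0.05, 0, 0, 0]}}

```text
time_s: 13.32
tool_pos: [0.5758, 0.0636, 0.057]
tool_rot: [179.7, -0.0, 12.1]
force: [1.2, -8.2, -0.9]
grip_width: 0.0004
grasp_force: 4.0
```

Emit:
{"op": "drive_tool", "data": {"moves": [0, 0.5, 0, 0, 0, 0, 1.2, 0, 0, 0, 0, 2.0, -0.7, 0, 0, 0, 2.0, -2.2, 0, 0, 0, 2.0, -3.7, 0, 0]}}

```text
time_s: 13.95
tool_pos: [0.592, -0.0102, 0.2064]
tool_rot: [-179.9, -0.0, 12.2]
force: [1.2, 0.9, 0.3]
grip_width: 0.0008
grasp_force: 0.0
```

```bash
python3 - <<'E'
from h import *
o,p,d=cam("top");np.save("top_p.npy",p);np.save("top_d.npy",d);print(o["tool_pos"],o["tool_rot"])
save("top2.png",p)
W=cloud("top",d);hsv=cv2.cvtColor(p,cv2.COLOR_RGB2HSV)
m=(abs(W[...,2]-.084)<.006)&(abs(W[...,0]-.57)<.04)&(abs(W[...,1]-.087)<.04);print("knob",m.sum(),W[m].min(0),W[m].max(0))
for n,lo,hi in [("red",(0,120,50),(5,255,255)),("black",(0,0,0),(179,255,60))]:
    m=(cv2.inRange(hsv,np.array(lo),np.array(hi))>0)&(abs(W[...,2]-.205)<.015)&(abs(W[...,0]-.534)<.13)&(abs(W[...,1]-.23)<.13)
    k,l,s,c=cv2.connectedComponentsWithStats(m.astype(np.uint8))
    for i in range(1,k):
        if s[i,4]>40: print(n,s[i,4],ray("top",*c[i],.205).round(4))
E
```

```text
[ 0.5920495  -0.01017233  0.2064493 ] [-1.79921013e+02 -2.29567572e-02  1.21824423e+01]Traceback (most recent call last):
  File "<stdin>", line 5, in <module>
    return umr_minimum(a, axis, None, out, keepdims, initial, where)
ValueError: zero-size array to reduction operation minimum which has no identity
```

```bash
python3 - <<'E'
from h import *
print(env.get_obs()["qpos"].round(1))
plan(.4567,.2427,.25,144.4)
W=cloud("top",np.load("top_d.npy"));p=np.load("top_p.npy");hsv=cv2.cvtColor(p,cv2.COLOR_RGB2HSV)
for n,lo,hi in [("red",(0,120,50),(5,255,255)),("black",(0,0,0),(179,255,60))]:
    m=(cv2.inRange(hsv,np.array(lo),np.array(hi))>0)&(abs(W[...,2]-.205)<.015)&(abs(W[...,0]-.534)<.13)&(abs(W[...,1]-.23)<.13)
    k,l,s,c=cv2.connectedComponentsWithStats(m.astype(np.uint8))
    for i in range(1,k):
        if s[i,4]>40: print(n,s[i,4],ray("top",*c[i],.205).round(4))
E
```

```text
[-39.3  14.   44.7  93.8 -10.4  75.6 -70.7]
from [ 0.5966 -0.0105  0.2154] [-180.    -0.8   12.2] units [-2.07  -6.926 -0.888] turn -13.22 rows>= 12.4
red 116 [0.6142 0.1752 0.205 ]
black 109 [0.5917 0.3124 0.205 ]
black 43 [0.5357 0.2095 0.205 ]
black 131 [0.4773 0.1521 0.205 ]
black 134 [0.4542 0.2894 0.205 ]
```

View pics/top2.png

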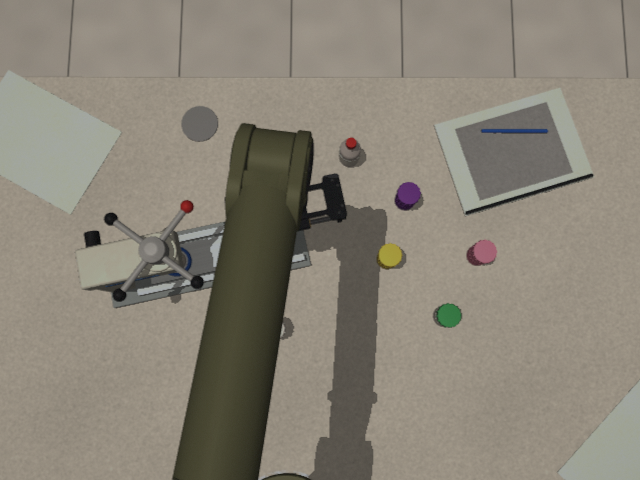

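The top view shows the slide home with the ring under the head at (178,260), the spokes unmoved, and the bystanders in place. I'll go to the black spoke at 144°, its ball at (120,295).

Emit:
{"op": "drive_tool", "data": {"moves": [-0.1, -0.4, -0.6, -1, 0, -0.3, -0.9, -1.1, -2, 0, -0.5, -1.5, -1.3, -3, 0, -0.7, -2.1, -1.3, -4, 0, -0.9, -2.7, -1.3, -5, 0]}}

```text
time_s: 14.62
tool_pos: [0.5337, 0.0891, 0.2572]
tool_rot: [-180.0, -0.1, 62.6]
force: [-0.8, 0.1, 0.0]
grip_width: 0.0006
grasp_force: 0.0
```

```bash
python3 - <<'E'
from h import *
plan(.4567,.2437,.25,144.5)
E
```

```text
from [0.5337 0.0891 0.2572] [-1.80e+02 -1.00e-01  6.26e+01] units [ 2.545 -3.487  0.187] turn -8.19 rows>= 7.7
```

Emit:
{"op": "drive_tool", "data": {"moves": [0.3, -0.5, 0, -1, 0, 0.7, -1.0, 0, -2, 0, 1.0, -1.5, 0, -3, 0, 1.4, -2.0, 0, -4, 0, 1.8, -2.5, 0, -5, 0]}}

```text
time_s: 15.25
tool_pos: [0.4785, 0.1993, 0.2571]
tool_rot: [179.9, -0.1, 112.6]
force: [0.2, 0.5, -0.4]
grip_width: 0.0004
grasp_force: 0.0
```

```bash
python3 - <<'E'
from h import *
plan(.4567,.2437,.25,144.5)
E
```

```text
from [0.4785 0.1993 0.2571] [ 1.799e+02 -1.000e-01  1.126e+02] units [ 1.233 -0.076  0.179] turn -3.19 rows>= 3.0
```

Emit:
{"op": "drive_tool", "data": {"moves": [0.4, 0, 0, -1.05, 0, 0.8, -0.05, 0, -2.1, 0, 1.23, -0.08, 0.2, -3.2, 0, 1.23, -0.08, 0.4, -3.2, 0, 1.23, -0.08, 0.4, -3.2, 0]}}

```text
time_s: 15.88
tool_pos: [0.4574, 0.2411, 0.2402]
tool_rot: [-179.9, -0.0, 144.0]
force: [-0.3, 0.1, -0.2]
grip_width: 0.0005
grasp_force: 0.0
```

Emit:
{"op": "drive_tool", "data": {"moves": [0, 0, 0.4, 0, 0, 0, 0, 0.8, 0, 0, 0, 0, 1.2, 0, 0, 0, 0, 1.3, 0, 0, 0, 0, 1.3, 0, 0]}}

```text
time_s: 16.5
tool_pos: [0.4575, 0.2416, 0.1886]
tool_rot: [-180.0, -0.0, 144.2]
force: [-0.4, -0.0, -0.1]
grip_width: 0.0005
grasp_force: 0.0
```

```bash
cat > ct.py <<'E'
from h import *
o,p,d=cam("wrist");W=wcloud(d);save("wc.png",p);print(o["tool_pos"],o["tool_rot"],o["force"])
Rt=R.from_euler("xyz",o["tool_rot"],degrees=True).as_matrix();P=W@Rt.T+o["tool_pos"]
r=P[...,:2]-np.array([.534,.2315]);rr=np.hypot(r[...,0],r[...,1]);a=np.degrees(np.arctan2(r[...,1],r[...,0]))
m=(abs(P[...,2]-.204)<.008)&(rr<.085)&(rr>.04);hh,e=np.histogram(a[m],bins=72,range=(-180,180))
for i in np.argsort(-hh)[:14]: print(e[i],hh[i],end="; ")
E
python3 ct.py
```

```text
[0.45747999 0.24159766 0.18862319] [-1.79968786e+02 -4.67872418e-03  1.44192410e+02] [-0.42979748 -0.03812504 -0.13741745]
165.0 255; 145.0 105; 140.0 94; 170.0 61; 160.0 50; -180.0 0; -170.0 0; -175.0 0; -140.0 0; -135.0 0; -130.0 0; -165.0 0; -160.0 0; -155.0 0;
```

Emit:
{"op": "drive_tool", "data": {"moves": [0, 0.15, 0, 0, 0, 0, 0.25, 0, 0, 0, 0, 0.35, 0, 0, 0, 0, 0.4, 0, 0, 0, 0, 0.4, 0, 0, 0]}}

```text
time_s: 17.18
tool_pos: [0.467, 0.2548, 0.1889]
tool_rot: [-180.0, 0.0, 144.2]
force: [-0.8, 0.2, -0.6]
grip_width: 0.0005
grasp_force: 0.0
```

Emit:
{"op": "drive_tool", "data": {"moves": [0.04, 0.16, 0, 0.5, 0, 0.065, 0.31, 0, 1, 0, 0.075, 0.63, 0, 2, 0, 0.03, 0.945, 0, 3, 0, -0.07, 1.25, 0, 4, 0]}}

```text
time_s: 17.8
tool_pos: [0.497, 0.2922, 0.1889]
tool_rot: [-179.7, 0.1, 103.9]
force: [-4.8, -5.1, 4.2]
grip_width: 0.0001
grasp_force: 3.1
```

Emit:
{"op": "drive_tool", "data": {"moves": [0.065, 0.31, 0, 1, 0, 0.075, 0.63, 0, 2, 0, 0.03, 0.945, 0, 3, 0, -0.07, 1.25, 0, 4, 0, -0.22, 1.53, 0, 5, 0]}}

```text
time_s: 18.42
tool_pos: [0.5572, 0.3003, 0.1884]
tool_rot: [-179.7, 0.3, 54.0]
force: [-6.5, 0.0, 2.6]
grip_width: 0.0007
grasp_force: 2.9
```

Emit:
{"op": "drive_tool", "data": {"moves": [0, -0.25, 0, 0, 0, 0, -0.3, -0.6, 0, 0, 0, -0.3, -1.3, 0, 0, 0, -0.5, -1.4, -1, 0, 0, -0.8, -1.4, -2, 0]}}

```text
time_s: 19.05
tool_pos: [0.5337, 0.3195, 0.246]
tool_rot: [179.9, -0.1, 74.7]
force: [0.1, 0.0, -0.3]
grip_width: 0.0004
grasp_force: 0.0
```

```bash
python3 - <<'E'
from h import *
plan(.4567,.2437,.24,144)
E
```

```text
from [0.5337 0.3195 0.246 ] [ 1.799e+02 -1.000e-01  7.470e+01] units [-2.335 -1.358  0.143] turn -6.93 rows>= 6.5
```

Emit:
{"op": "drive_tool", "data": {"moves": [-0.4, -0.2, 0, -1, 0, -0.8, -0.5, 0, -2, 0, -1.2, -0.7, 0, -3, 0, -1.6, -0.95, 0, -4, 0, -2.0, -1.2, 0, -5, 0]}}

```text
time_s: 19.68
tool_pos: [0.4649, 0.2551, 0.2452]
tool_rot: [179.9, -0.0, 124.8]
force: [-0.8, 1.5, -0.4]
grip_width: 0.0007
grasp_force: 0.0
```

```bash
python3 - <<'E'
from h import *
plan(.4567,.2437,.189,144)
E
```

```text
from [0.4649 0.2551 0.2452] [179.9  -0.  124.8] units [-0.117 -0.334  1.404] turn -1.92 rows>= 1.8
```

Emit:
{"op": "drive_tool", "data": {"moves": [-0.06, -0.17, 0, -1, 0, -0.12, -0.33, 0, -1.92, 0, -0.12, -0.33, 0.6, -1.92, 0, -0.12, -0.33, 1.4, -1.92, 0, -0.12, -0.33, 1.4, -1.92, 0]}}

```text
time_s: 20.3
tool_pos: [0.4557, 0.2431, 0.1871]
tool_rot: [-179.8, -0.1, 143.6]
force: [0.2, 0.1, -0.0]
grip_width: 0.0005
grasp_force: 0.0
```

Emit:
{"op": "drive_tool", "data": {"moves": [0, 0.15, 0, 0, 0, 0, 0.25, 0, 0, 0, 0, 0.35, 0, 0, 0, 0, 0.4, 0, 0, 0, 0, 0.4, 0, 0, 0]}}

```text
time_s: 20.92
tool_pos: [0.4675, 0.2563, 0.189]
tool_rot: [-180.0, 0.0, 143.4]
force: [-0.5, -0.4, -0.7]
grip_width: 0.0003
grasp_force: 0.1
```

Emit:
{"op": "drive_tool", "data": {"moves": [0.045, 0.185, 0, 0.6, 0, 0.07, 0.375, 0, 1.2, 0, 0.075, 0.565, 0, 1.8, 0, 0.06, 0.76, 0, 2.4, 0, 0.03, 0.945, 0, 3, 0]}}

```text
time_s: 21.55
tool_pos: [0.4879, 0.2861, 0.1889]
tool_rot: [-179.8, 0.0, 113.2]
force: [-3.8, -4.3, 3.2]
grip_width: 0.001
grasp_force: 2.6
```

```bash
cat > f.py <<'E'
from h import *
o=env.get_obs();f=o["force"];y=np.radians(o["tool_rot"][2]);r=o["tool_pos"][:2]-[.534,.2315]
er=np.array([np.cos(y),np.sin(y)]);t=np.array([np.sin(y),-np.cos(y)])
print("yaw",np.degrees(y).round(2),"Ft",(f[:2]@t).round(1),"Fr",(f[:2]@er).round(1),"v",(r@er*1e3).round(1),(r@t*1e3).round(1))
E
python3 f.py
```

```text
yaw 113.18 Ft -5.1 Fr -2.5 v 68.4 -20.9
```

Emit:
{"op": "drive_tool", "data": {"moves": [0.045, 0.185, 0, 0.6, 0, 0.07, 0.375, 0, 1.2, 0, 0.075, 0.565, 0, 1.8, 0, 0.06, 0.76, 0, 2.4, 0, 0.03, 0.945, 0, 3, 0]}}

```text
time_s: 22.18
tool_pos: [0.5209, 0.3024, 0.1887]
tool_rot: [-179.7, 0.2, 83.2]
force: [-8.1, -3.7, 4.7]
grip_width: 0.0007
grasp_force: 4.0
```

```bash
python3 f.py
```

```text
yaw 83.21 Ft -7.6 Fr -4.7 v 68.9 -21.4
```

Emit:
{"op": "drive_tool", "data": {"moves": [0.04, 0.155, 0, 0.5, 0, 0.065, 0.31, 0, 1, 0, 0.075, 0.47, 0, 1.5, 0, 0.075, 0.63, 0, 2, 0, 0.065, 0.7, 0, 2.2, 0]}}

```text
time_s: 22.8
tool_pos: [0.5482, 0.303, 0.1884]
tool_rot: [-179.7, 0.2, 61.4]
force: [-8.4, -1.7, 4.6]
grip_width: 0.0003
grasp_force: 3.6
```

```bash
python3 f.py
```

```text
yaw 61.37 Ft -6.5 Fr -5.5 v 69.6 -21.8
```

Emit:
{"op": "drive_tool", "data": {"moves": [0.018, 0.061, 0, 0.2, 0, 0.033, 0.123, 0, 0.4, 0, 0.045, 0.185, 0, 0.6, 0, 0.055, 0.248, 0, 0.8, 0, 0.065, 0.31, 0, 1, 0]}}

```text
time_s: 23.42
tool_pos: [0.5598, 0.3, 0.1883]
tool_rot: [-179.7, 0.3, 51.4]
force: [-8.9, -0.5, 4.2]
grip_width: 0.0004
grasp_force: 3.5
```

```bash
python3 f.py
```

```text
yaw 51.43 Ft -6.6 Fr -6.0 v 69.6 -22.5
```

Emit:
{"op": "drive_tool", "data": {"moves": [0.018, 0.061, 0, 0.2, 0, 0.033, 0.123, 0, 0.4, 0, 0.045, 0.185, 0, 0.6, 0, 0.055, 0.248, 0, 0.8, 0, 0.065, 0.31, 0, 1, 0]}}

```text
time_s: 24.05
tool_pos: [0.5709, 0.2951, 0.1883]
tool_rot: [-179.7, 0.3, 41.5]
force: [-8.9, -0.2, 2.3]
grip_width: 0.0006
grasp_force: 3.5
```

```bash
python3 f.py
```

```text
yaw 41.47 Ft -5.7 Fr -6.9 v 69.8 -23.3
```

```bash
python3 - <<'E'
from h import *
o,p,d=cam("wrist");W=wcloud(d);save("wd.png",p)
Rt=R.from_euler("xyz",o["tool_rot"],degrees=True).as_matrix();P=W@Rt.T+o["tool_pos"]
m=(abs(P[...,2]-.206)<.010)&(np.hypot(P[...,0]-.534,P[...,1]-.2315)<.125)
Q=W[m];print(len(Q),Q.min(0),Q.max(0))
# spoke points: per tool-x bin y range
for x in np.arange(-.05,.06,.008):
    b=Q[(Q[:,0]>x)&(Q[:,0]<x+.008)&(Q[:,1]<.06)&(Q[:,1]>0)]
    if len(b): print(round(x,3),len(b),np.percentile(b[:,1],[2,50,98]).round(4))
E
```

```text
3505 [-0.04919506 -0.00741854 -0.02792126] [ 0.04094516  0.12367358 -0.00786192]
-0.002 10 [0.0011 0.0013 0.0015]
0.006 455 [0.0002 0.0045 0.0093]
0.014 262 [0.0069 0.0143 0.021 ]
0.022 884 [0.0027 0.013  0.024 ]
0.03 1227 [0.0031 0.013  0.024 ]
0.038 338 [0.0075 0.0135 0.0206]
```

View pics/wd.png

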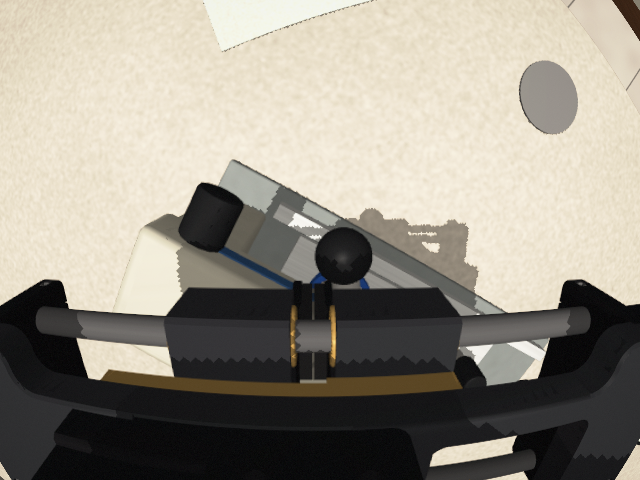

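The wrist view shows the pushed spoke's ball at (344,255), about 5° behind the tool angle. The fingers are on the spoke's inner part, clear of the ball. I'll check the lid height with the scene camera.

```bash
cat > lid.py <<'E'
from h import *
o,p,d=cam("scene");W=cloud("scene",d);h=cv2.cvtColor(p,cv2.COLOR_RGB2HSV)
m=(cv2.inRange(h,np.array((3,120,40)),np.array((17,255,255)))>0)&(abs(W[...,0]-.535)<.05)&(abs(W[...,1]-.22)<.06)
print("lid",m.sum(),np.percentile(W[m][:,2],[2,10,50,90,98]).round(4),W[m].mean(0).round(3), o["force"])
m=(cv2.inRange(h,np.array((100,110,40)),np.array((125,255,255)))>0)&(abs(W[...,0]-.535)<.06)&(abs(W[...,1]-.22)<.06)
print("ring",m.sum(),np.percentile(W[m][:,2],[2,50,98]).round(4))
pix=np.argwhere((abs(W[...,0]-.535)<.05)&(abs(W[...,1]-.22)<.06)&(W[...,2]>.03)&(W[...,2]<.2));a,b=pix.min(0),pix.max(0)
cv2.imwrite("pics/sc_crop.png",cv2.resize(p[a[0]-10:b[0]+10,a[1]-10:b[1]+10,::-1],None,fx=5,fy=5)[:600,:800]);print(a,b)
E
python3 lid.py
```

```text
lid 122 [0.0763 0.0784 0.0858 0.0903 0.2055] [0.543 0.221 0.09 ] [-7.84786685  0.75934076  2.90644305]
ring 94 [0.0246 0.033  0.039 ]
[150 359] [221 410]
```

Emit:
{"op": "drive_tool", "data": {"moves": [0.0, 0.061, 0, 0.2, 0, 0.0, 0.123, 0, 0.4, 0, 0.01, 0.185, 0, 0.6, 0, 0.015, 0.248, 0, 0.8, 0, 0.02, 0.31, 0, 1, 0]}}

```text
time_s: 24.78
tool_pos: [0.5803, 0.2887, 0.1884]
tool_rot: [-179.6, 0.1, 31.6]
force: [-5.3, 4.6, 1.0]
grip_width: 0.0005
grasp_force: 4.0
```

```bash
python3 f.py
```

```text
yaw 31.56 Ft -6.7 Fr -2.1 v 69.4 -24.5
```

Emit:
{"op": "drive_tool", "data": {"moves": [0.008, 0.03, 0, 0.1, 0, 0.015, 0.06, 0, 0.2, 0, 0.02, 0.09, 0, 0.3, 0, 0.025, 0.12, 0, 0.4, 0, 0.025, 0.12, 0, 0.4, 0]}}

```text
time_s: 25.4
tool_pos: [0.5826, 0.2872, 0.1883]
tool_rot: [-179.5, 0.2, 27.7]
force: [-8.3, 7.4, 1.7]
grip_width: 0.0004
grasp_force: 5.2
```

```bash
python3 f.py; python3 lid.py
```

```text
yaw 27.72 Ft -10.4 Fr -3.9 v 69.0 -26.7
lid 123 [0.0749 0.0776 0.0843 0.089  0.093 ] [0.543 0.22  0.084] [-8.2902604   7.36619547  1.65254112]
ring 95 [0.0245 0.0327 0.0384]
[151 360] [222 416]
```

Emit:
{"op": "drive_tool", "data": {"moves": [0.0, 0.025, 0, 0.05, 0, 0.0, 0.05, 0, 0.1, 0, 0.0, 0.05, 0, 0.1, 0]}}

```text
time_s: 25.82
tool_pos: [0.5833, 0.2867, 0.1884]
tool_rot: [-179.4, 0.2, 26.8]
force: [-7.8, 8.3, 1.6]
grip_width: 0.0005
grasp_force: 5.9
```

```bash
python3 f.py
```

```text
yaw 26.78 Ft -11.0 Fr -3.2 v 68.9 -27.0
```

Emit:
{"op": "drive_tool", "data": {"moves": [0.0, 0.03, 0, 0.05, 0, 0.0, 0.06, 0, 0.1, 0, 0.0, 0.09, 0, 0.1, 0, 0.0, 0.09, 0, 0.1, 0]}}

```text
time_s: 26.32
tool_pos: [0.5845, 0.2853, 0.1884]
tool_rot: [-179.3, 0.1, 25.9]
force: [-6.7, 11.8, -0.2]
grip_width: 0.0002
grasp_force: 7.0
```

```bash
python3 f.py;python3 lid.py
```

```text
yaw 25.87 Ft -13.5 Fr -0.9 v 68.9 -26.4
lid 123 [0.0744 0.0769 0.0837 0.0885 0.0927] [0.543 0.22  0.085] [-6.67698837 11.81278673 -0.21287774]
ring 95 [0.0247 0.0335 0.0376]
[151 359] [222 416]
```

Emit:
{"op": "drive_tool", "data": {"moves": [0.0, 0.04, 0, 0.05, 0, 0.0, 0.08, 0, 0.05, 0, 0.0, 0.08, 0, 0.05, 0]}}

```text
time_s: 26.75
tool_pos: [0.5856, 0.284, 0.1884]
tool_rot: [-179.2, 0.1, 25.4]
force: [-8.8, 13.9, 0.5]
grip_width: 0.0001
grasp_force: 8.0
```

```bash
python3 f.py
```

```text
yaw 25.44 Ft -16.3 Fr -2.0 v 69.2 -25.2
```

Emit:
{"op": "drive_tool", "data": {"moves": [0.0, 0.03, 0, 0, 0, 0.0, 0.06, 0, 0, 0, 0.0, 0.06, 0, 0, 0, 0.0, 0.06, 0, 0, 0]}}

```text
time_s: 27.25
tool_pos: [0.5863, 0.2831, 0.1885]
tool_rot: [-179.1, 0.1, 25.5]
force: [-8.8, 15.1, 1.5]
grip_width: 0.0003
grasp_force: 8.8
```

```bash
python3 f.py;python3 lid.py
```

```text
yaw 25.51 Ft -17.4 Fr -1.4 v 69.4 -24.0
lid 123 [0.0743 0.0764 0.0839 0.0884 0.0917] [0.543 0.22  0.083] [-8.75991787 15.05697288  1.45590584]
ring 91 [0.0246 0.0329 0.0382]
[151 359] [220 416]
```

Emit:
{"op": "drive_tool", "data": {"moves": [0, -0.2, 0, 0, 0, 0, -0.5, 0, 0, 0, 0, -0.6, -0.6, 0, 0, 0, -0.6, -1.6, 0, 0, 0, -0.6, -2.4, 0, 0]}}

```text
time_s: 27.92
tool_pos: [0.5823, 0.2923, 0.2866]
tool_rot: [179.9, -0.1, 24.8]
force: [-0.1, 0.7, 0.5]
grip_width: 0.0003
grasp_force: 0.0
```

```bash
python3 lid.py; python3 - <<'E'
from h import *
o=env.get_obs();print(o["tool_pos"],o["force"])
E
```

```text
lid 126 [0.0739 0.0763 0.0849 0.089  0.2391] [0.544 0.22  0.091] [-0.13794135  0.65396761  0.52216741]
ring 90 [0.0264 0.0325 0.0378]
[151 358] [219 411]
[0.58399822 0.29284077 0.29132501] [1.66898325 0.7322229  2.25820508]
```

View pics/sc_crop.png

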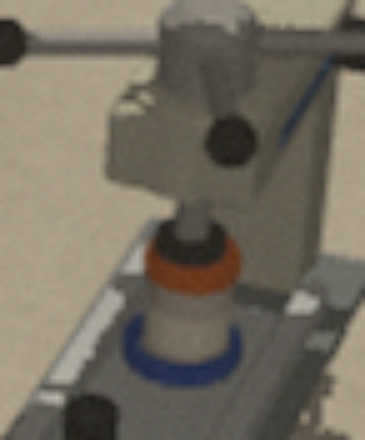

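The crop shows the ram foot on the orange lid at (190,255) and the pot upright in the blue ring under the ram. The arm is clear of the press.

```bash
python3 -c "
from h import *
print(env.sign_off())"
```

```text
the job is handed in; nothing more can be done
None
```

The job is handed in: the pot stands in the ring, the slide is home, and the capstan was wound clockwise with two spokes in turn until it came up hard at about 17 N. The ram was left down on the lid; the hand-in returned no verdict.

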